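# Look into the picture hanging kit and close it softly

### The arm

A 6-joint arm with a two-finger parallel gripper is mounted at the origin on the work surface. World frame = base frame: x ahead of the robot, y to its left, z up, the work surface at z = 0. Lengths are in m, angles in rad, forces in N, time in s.
With the tool pointing down it reaches from about 0.4 to 0.925 m from the base axis. Payload 12.5 kg.
Tool frame: the origin (TCP) lies at the very end of the fingers, on their centre line; the grasp point (between the pads) lies 19 mm behind it (manip.hold_point_z is the distance from the TCP to the grasp point, in m); z points along the fingers, y is the direction in which the jaws open and shut (so a half turn about z gives the same grasp; the last joint's range is limited). The gripper opens to 95 mm and grips with 3 to 60 N. Pads are 20 mm wide; open, the fingers measure 119 mm over their backs; the gripper's body (75 mm by 180 mm) begins 59 mm behind the grasp point.
Start: joints at [-1.392, 0.491, 1.559, -0, 1.092, -0.106], TCP at [0.176, -0.6, 0.215] pointing down, gripper open.
Joint ranges: [-3.1, 3.1], [-0.84, 2.19], [0.05, 2.79], [-1.13, 4.28], [0.06, 2.93], [-2.69, 2.69]. Speed limits (rad/s): [2.22, 2.22, 2.79, 3.14, 3.14, 3.14].

### API

Orientations are given as a unit quaternion [x, y, z, w].
In Python, from workcell import manip, fingers, status, grab_frame, nets gives the robot as it stands. Calls block until the motion is done:
- manip.move_pose(position, orientation): joint-space move of the TCP to a pose.
- manip.move_linear(position, rot=None, v=0.15): straight line of the TCP; rot=None keeps the orientation; v is the mean speed in m/s.
- manip.goto_joints(angles): joint-space move.
- fingers.set_gripper(opening, squeeze=None): finger opening in m; squeeze is the grip in N (None keeps the last); returns when the fingers have stopped.
- manip.pause(seconds).
- manip.solve_ik(position, orientation): joint angles nearest the present ones, or None.
- status.read_state(): the state.
- grab_frame(name): name is "side" or "top" or "wrist"; returns a dict with "img" (420x560x3 uint8, red, green, blue), "fx", "fy", "cx", "cy" (pixels), "k1" (the pictures are not rectified: a ray, as slopes to the right and down, at radius r is drawn at 1 + k1 r^2 times it, then the intrinsics apply), "R" (3x3) and "t" (3): a world point X has camera coordinates R X + t. Camera axes: x right, y down, z forward; pixel columns grow to the right and rows downward; lengths in m; the calibration is good to about 2 mm. A picture is of the moment at which its call begins. There is no depth.
A pose or a line that the arm cannot do raises manip.IKError and nothing moves.
- manip.hand_in(): hands the job in, once; it reports no verdict.
Trained networks look in a picture, given as the dict that the camera call returned (one of the last four; its "shot" number tells which), for a name from the list of things; names that differ only in an ending like _2 or _b are one class to them, and where a whole thing is asked for, a point or a joint stands for the part that bears it (a point fixed in the world has none). Each returns a list of dicts, best first, with "conf" (0 to 1); they miss things now and then, are a little off and sometimes report something else, mostly with a low value. They report only what shows in the picture. A call takes as long as a camera call.
- nets.recognise(picture, query): "at" ([row, column] in pixels, amid what is visible of it).
The state is a dict: "time": time; "joint_pos": joint angles; "joint_velocities": joint speeds; "joint_efforts": joint torques, N m; "ee_pos": TCP position; "eef_rot": TCP orientation; "ft_force": force on the tool from outside, world axes, zero at the start; "torque": the same for the moment, N m; "finger_gap": finger opening in m.
Only numpy, scipy, OpenCV 4.12 (cv2) and the standard library are available. Lean on these libraries where they do the work, as an engineer would, in place of code of your own. Each camera call takes 0.05 s, during which the arm holds its last target.

### The job

Press the orange paddle of the lever on the green picture hanging kit case all the way down so that the linked lid swings fully open, and keep it open for about two seconds so I can see what is inside. Then ease the lever back up over two seconds or more, so that the lid comes down without dropping or slamming, until it is shut and the lever is let go. Work the lid only by its lever, without touching the lid, and leave the hammer, awl, doorstop, tape measure and jar where they are.

Things in the scene. Friction and masses are not known exactly. Their poses are not given: they have to be found in the camera images.
- kit_case: Green plastic box fixed to the shelf, 140 (x) by 200 (y) by 55 mm high, 61 mm with its lid shut; origin at the centre of its underside. Its own -x side is the front, where the lever sticks out; the lid hinge runs along its +x rim. Its yaw varies, its z axis is up.
- lever_pad (a point): Middle of the top face of the lever's orange paddle, the place to press: 124 mm in front of the case's front face. The paddle is 36 mm long (away from the case), 46 mm wide and 8 mm thick, on a black arm 22 mm wide. This point is 76 mm above the shelf at rest and 32 mm fully pressed: a stroke of 44 mm, almost straight down (it stays within 4 mm horizontally).
- kit_lever (a joint): Angle of the lever, rad: 0 at rest (sloping up away from the case by 0.2 rad), 0.4 fully pressed (sloping down by 0.2) against a hard stop. Its pivot runs along the case's y, 84 mm in front of the case's origin and 50 mm up, 110 mm from the paddle's middle. Sprung: about 5 N on the paddle starts it, about 8 N holds it down. Let go, it springs up and the lid slams.
- kit_lid (a joint): Angle of the lid, rad: 0 shut, 1.1 fully open. Geared to the lever: always 2.75 times the lever angle.
- lid_front (a point): Middle of the front edge of the green lid (146 by 206 by 6 mm), on its top face; the hinge line is on the case's +x rim, 58 mm above the shelf, 145 mm from here. When opening, this edge swings up and away from the lever and reaches 190 mm above the shelf. It does not swing over the paddle.
- hammer: Loose wooden-handled hammer lying on the shelf, 290 mm long along its x. Bystander.
- awl: Loose steel awl with a dark wooden handle, 195 mm long along its x, lying on the shelf. Bystander.
- doorstop: Loose chrome doorstop standing on the shelf, 44 mm across, 54 mm high, at one side of the case front (at least 110 mm from the paddle's centre line); origin at its underside. Bystander.
- tape: Loose yellow tape measure standing on the shelf, 74 by 38 by 60 mm, at the other side of it (also at least 110 mm off); origin at its underside. Bystander.
- jar: Loose amber jar with a black cap, 64 mm across, 75 mm high, standing on the shelf, well to the side; origin at its underside. Bystander.

How it is judged:
On the way, in this order (a step that is already met when the one before it is completed fails the run):
1. the lid is held fully open (over 1.0 rad) for 1.5 s (value of joint kit_lid above 1 rad), for 1.5 s.
2. the lid is shut again (value of joint kit_lid below 0.05 rad), for 0.2 s.
At the end, for the whole second after the job is handed in: The lid is shut (under 0.05 rad), the lever is back up (under 0.02 rad), and every bystander is at rest within 15 mm of where it started (value of joint kit_lid below 0.05 rad and value of joint kit_lever below 0.02 rad and distance of each of hammer, awl, doorstop, tape, jar from where it was at the start of the episode below 0.015 m and linear speed of each of hammer, awl, doorstop, tape, jar below 0.02 m/s); the robot touches nothing.
It fails at once if the lid falls: below 0.9 rad it closes faster than 2.0 rad/s (value of joint kit_lid below 0.9 rad and velocity of joint kit_lid below -2 rad/s).
It fails at once if the robot touches the lid (over 1 N) (contact force between any of the arm, the fingers and kit_lid above 1 N).
It fails at once if a bystander is moved or lifted by more than 15 mm (distance of any of hammer, awl, doorstop, tape, jar from where it was at the start of the episode above 0.015 m).
It also fails if it takes over 43 s, if anything falls off the work surface, if the arm or the gripper's body presses on something with over 40 N, if the wrist force passes 120 N, or if a joint passes its speed limit or range.

## Working session

There is one attempt and no reset: what is moved stays moved. The work goes in short steps, each a Python script; the robot and the scene stay as the last script left them, time stands still between calls to the robot, and variables do not carry over. Pictures are saved under pics/ and viewed, and the job is handed in when it is done.

```bash
mkdir -p pics; ls; cat > h.py <<'E'
import numpy as np, cv2
from workcell import manip, fingers, status, grab_frame, nets
def save(f,n): cv2.imwrite('pics/'+n+'.png', cv2.cvtColor(np.ascontiguousarray(f['img']),cv2.COLOR_RGB2BGR))
def K(f): return np.array([[f['fx'],0,f['cx']],[0,f['fy'],f['cy']],[0,0,1.]])
def D(f): return np.array([f['k1'],0,0,0,0.])
def proj(f,X):
    p,_=cv2.projectPoints(np.array(X,float).reshape(-1,1,3),cv2.Rodrigues(np.array(f['R']))[0],np.array(f['t'],float),K(f),D(f)); return p[:,0]
def onplane(f,rc,z):
    u=cv2.undistortPoints(np.array([[[rc[1],rc[0]]]],float),K(f),D(f))[0,0]
    R=np.array(f['R']);c=-R.T@np.array(f['t']);d=R.T@np.array([u[0],u[1],1]); return c+d*(z-c[2])/d[2]
E
python3 - <<'E'
from h import *
zs=dict(kit_case=.06,lever_pad=.076,lid_front=.061,hammer=.015,awl=.015,doorstop=.027,tape=.03,jar=.04)
for c in ['top','side']:
    f=grab_frame(c); save(f,c+'0'); print(c,-np.array(f['R']).T@np.array(f['t']))
    for k,z in zs.items():
        r=nets.recognise(f,k)
        for d in r[:2]: print(k,np.round(d['at']),round(d['conf'],2),onplane(f,d['at'],z).round(3))
s=status.read_state();print(s['time'],s['ee_pos'],s['eef_rot'],s['ft_force'])
E
```

```text
pics
top [ 0.29543319 -0.00194763  1.37514352]
kit_case [184. 308.] 0.75 [ 0.678 -0.089  0.06 ]
lever_pad [232. 317.] 0.87 [ 0.543 -0.112  0.076]
lid_front [175. 305.] 0.98 [ 0.701 -0.083  0.061]
hammer [216. 455.] 0.7 [ 0.599 -0.506  0.015]
awl [245.  91.] 0.64 [0.514 0.504 0.015]
doorstop [218. 361.] 0.69 [ 0.591 -0.237  0.027]
tape [241. 267.] 0.55 [0.526 0.019 0.03 ]
jar [302. 160.] 0.86 [0.361 0.299 0.04 ]
jar [178. 305.] 0.57 [ 0.7   -0.083  0.04 ]
side [0.31565372 1.23975243 1.39524219]
kit_case [188. 248.] 0.68 [ 0.683 -0.042  0.06 ]
lever_pad [177. 289.] 0.79 [ 0.55  -0.103  0.076]
lever_pad [185. 250.] 0.37 [ 0.675 -0.04   0.076]
lid_front [182. 242.] 0.63 [ 0.71  -0.066  0.061]
hammer [122. 295.] 0.82 [ 0.59  -0.481  0.015]
awl [345. 277.] 0.66 [0.473 0.503 0.015]
doorstop [158. 279.] 0.6 [ 0.613 -0.244  0.027]
tape [213. 289.] 0.61 [0.526 0.024 0.03 ]
jar [289. 324.] 0.71 [0.37  0.312 0.04 ]
0.9 [ 0.17563106 -0.59983446  0.21468394] [9.89881221e-01 1.41898426e-01 1.13155855e-05 6.71468847e-05] [-1.17229809 -0.45735177  0.39274078]
```

View pics/top0.png

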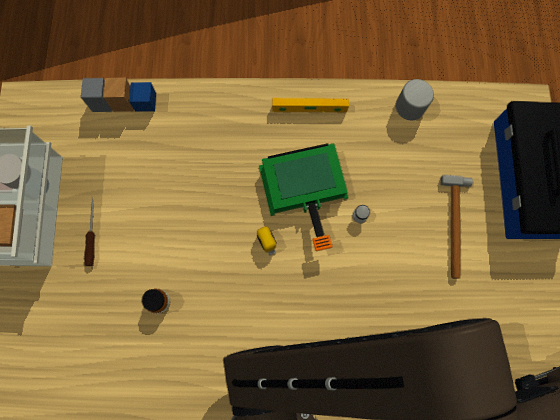

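View pics/side0.png

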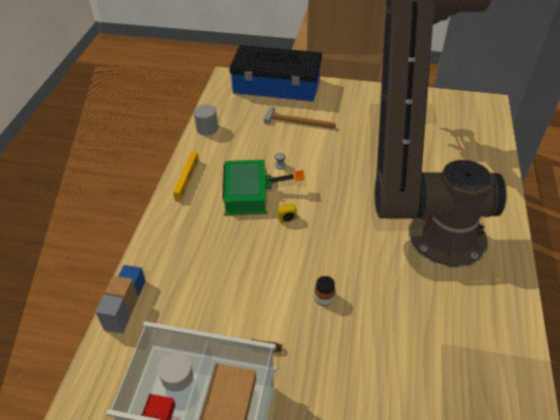

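The top view shows the case centred near (row 178, col 304), with the orange paddle at about (243, 322), the tape at (239, 266) and the doorstop at (213, 362). The side view shows the paddle at about (175, 299). The network's lever_pad point lies partly on the arm, so I'll refine it by colour and get the yaw from the lid outline.

```bash
python3 - <<'E'
from h import *
from scipy.optimize import least_squares
def big(m):
    n,l,s,c=cv2.connectedComponentsWithStats(m.astype(np.uint8)); i=1+np.argmax(s[1:,4]); return l==i,c[i],s[i]
obs=[]
for c in ['top','side']:
    f=grab_frame(c); hsv=cv2.cvtColor(np.ascontiguousarray(f['img']),cv2.COLOR_RGB2HSV)
    h,s,v=[hsv[...,i].astype(int) for i in range(3)]
    R=np.zeros(h.shape,bool)
    if c=='top': R[225:260,300:340]=1
    else: R[160:190,285:315]=1
    m,cen,st=big((h<14)&(s>190)&(v>150)&R)
    p=cv2.morphologyEx(m.astype(np.uint8),cv2.MORPH_CLOSE,np.ones((5,5)))
    yy,xx=np.nonzero(p); cen=(yy.mean(),xx.mean())
    print(c,'orange',cen,st,onplane(f,cen,.075))
    g,_,st=big((h>45)&(h<85)&(s>100)&(v>40)); print('green',st)
    cnt=max(cv2.findContours(g.astype(np.uint8),cv2.RETR_EXTERNAL,cv2.CHAIN_APPROX_NONE)[0],key=cv2.contourArea)
    print('minrect',cv2.minAreaRect(cnt)); obs.append((f,cen,g))
def P(x,y,yaw,L): 
    L=np.array(L,float);a=np.cos(yaw);b=np.sin(yaw);return np.c_[x+a*L[:,0]-b*L[:,1],y+b*L[:,0]+a*L[:,1],L[:,2]]
lid=[(-.075,-.103,.061),(-.075,.103,.061),(.071,.103,.061),(.071,-.103,.061)]
case=[(sx*.07,sy*.1,z) for sx in(-1,1) for sy in(-1,1) for z in(0,.055)]
def mask(f,x,y,yaw):
    up=8;im=np.zeros((420*1,560),np.float32)
    pts=proj(f,P(x,y,yaw,lid+[(a,b,.055) for a,b,_ in lid]+case)).astype(np.float32)
    q=cv2.convexHull(pts)
    I=np.zeros((420,560),np.uint8);cv2.fillConvexPoly(I,np.round(q*16).astype(np.int32),255,cv2.LINE_AA,4);return I/255.
def cost(q,w=1):
    t=0
    for f,cen,g in obs:
        t+=np.abs(mask(f,*q)-g)[:].sum()
        pp=proj(f,P(*q,[(-.194,0,.074)]))[0]; t+=5*np.linalg.norm(pp-[cen[1],cen[0]])
    return t
from scipy.optimize import minimize
best=None
for y0 in(.05,.15,.25,.35,.0,-.15):
    r=minimize(cost,[.71,-.075,y0],method='Nelder-Mead',options=dict(initial_simplex=[[.71,-.075,y0],[.73,-.075,y0],[.71,-.06,y0],[.71,-.075,y0+.1]]))
    print(y0,r.x,r.fun)
    if best is None or r.fun<best.fun: best=r
q=best.x
print('pad',P(*q,[(-.194,0,.076)]))
for (f,cen,g),n in zip(obs,['topf','sidef']):
    im=f['img'].copy()
    for L in (lid,[(-.176,-.023,.079),(-.176,.023,.079),(-.212,.023,.082),(-.212,-.023,.082)]):
        if len(L): cv2.polylines(im,[np.round(proj(f,P(*q,L))).astype(int).reshape(-1,1,2).astype(np.int32)],True,(255,0,255),1)
    print(proj(f,P(*q,[(-.194,0,.076)])),cen)
    im=im[100:300,180:420] ; f['img']=cv2.resize(im,None,fx=3,fy=3,interpolation=cv2.INTER_NEAREST); save(f,n)
E
```

```text
top orange (np.float64(242.48837209302326), np.float64(321.8139534883721)) [313 235  19  16 141] [ 0.51482457 -0.12396339  0.075     ]
green [ 259  144   89   72 4267]
minrect ((303.0140686035156, 180.22752380371094), (60.861976623535156, 80.27484130859375), 77.00537872314453)
side orange (np.float64(174.71428571428572), np.float64(298.69642857142856)) [294 171  10   8  53] [ 0.51792103 -0.12095786  0.075     ]
green [ 223  160   49   55 2252]
minrect ((247.0, 187.0), (54.0, 48.0), 90.0)
0.05 [ 0.70082565 -0.07356573  0.22716577] 589.1008840795847
0.15 [ 0.70039398 -0.07409796  0.23453179] 588.8253361692787
0.25 [ 0.70101944 -0.07426621  0.22721054] 590.394727543743
0.35 [ 0.70086177 -0.07380831  0.22924203] 587.2318649699104
0.0 [ 0.70068473 -0.07387165  0.23349564] 585.9946684241471
-0.15 [ 0.70056502 -0.07352492  0.23402021] 586.8262175279388
pad [[ 0.51194921 -0.11875931  0.076     ]]
[[319.86827161 243.51089834]] (np.float64(242.48837209302326), np.float64(321.8139534883721))
[[300.29117257 175.14915394]] (np.float64(174.71428571428572), np.float64(298.69642857142856))
```

View pics/topf.png

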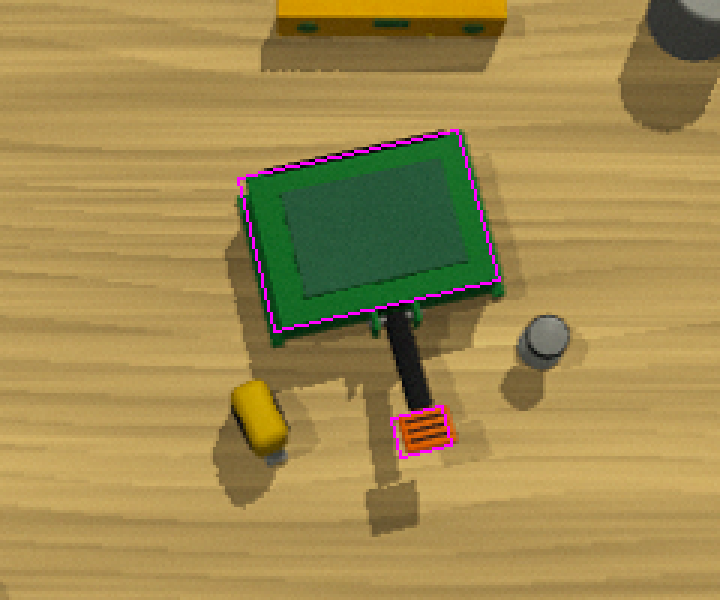

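View pics/sidef.png

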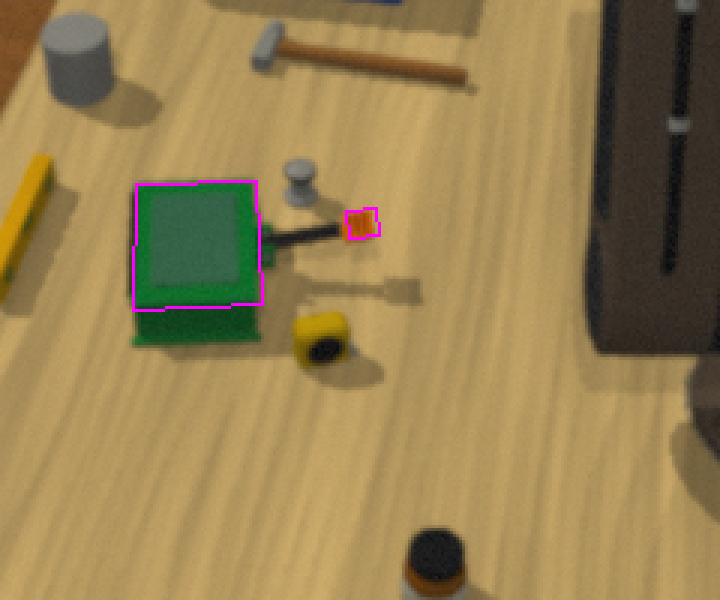

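The fit matches both views: yaw is about 0.23 and the pad is at about (0.515, -0.122). Next I'll close the gripper, move above the pad and check alignment.

```bash
python3 - <<'E'
from h import *
a=.232; q=[np.cos(a/2),np.sin(a/2),0,0]
fingers.set_gripper(0.0)
p=[.515,-.121]
print(manip.solve_ik(p+[.2],q), manip.solve_ik(p+[.03],q))
manip.move_pose(p+[.2],q)
manip.move_linear(p+[.10],v=.15)
for c in ['top','side','wrist']:
    f=grab_frame(c); 
    if c!='wrist': f['img']=cv2.resize(f['img'][100:300,180:420],None,fx=3,fy=3)
    save(f,c+'1')
s=status.read_state();print(s['time'],s['ee_pos'],s['finger_gap'],s['ft_force'])
E
```

```text
[-3.55659498e-01  3.72077847e-01  1.81098295e+00 -4.44089210e-16
  9.58531853e-01  9.83136828e-01] [-3.55659498e-01  6.24092796e-01  1.95696364e+00 -4.44089210e-16
  5.60536217e-01  9.83136828e-01]
5.5917 [ 0.51540563 -0.12118975  0.10090037] 9.548485935515952e-05 [ 0.33315776  0.00211634 -0.34584532]
```

View pics/side1.png

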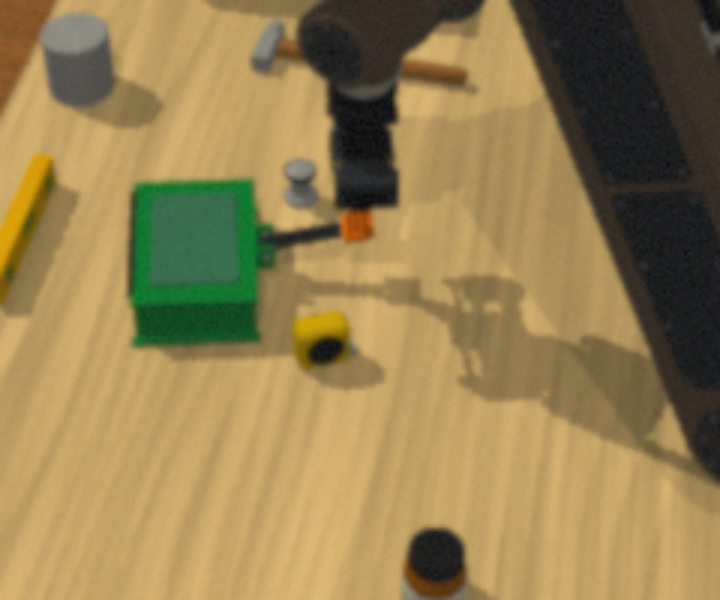

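View pics/wrist1.png

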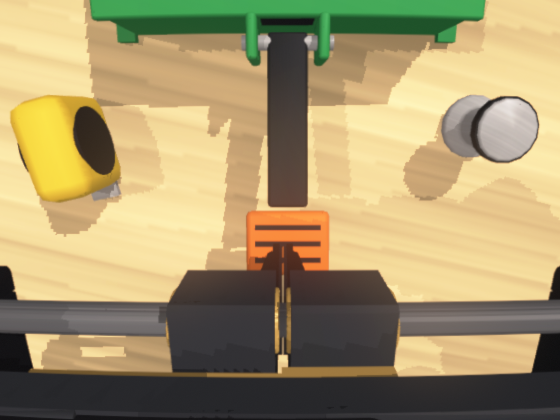

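The wrist view shows the paddle spanning columns 247–329 with its inner edge at row 211, and the fingers centred on column 284. So it is well centred sideways. The near end is hidden, so I'll compute the fore-aft position.

```bash
python3 - <<'E'
from h import *
f=grab_frame('wrist')
a=.232;u=np.array([np.cos(a),np.sin(a)])
for z in (.072,):
    e=onplane(f,(211,288),z)  # inner edge of top face
    print(e,'pad centre est',e[:2]-.0177*u)
l=onplane(f,(225,247),.073);r=onplane(f,(225,329),.073);print(l,r,np.linalg.norm(l-r),np.arctan2(-(r-l)[0],(l-r)[1]))
print(proj(f,[[.515,-.121,.1]]), status.read_state()['time'])
E
```

```text
[ 0.53640142 -0.12017586  0.072     ] pad centre est [ 0.51917563 -0.12424552]
[ 0.52380517 -0.10009437  0.073     ] [ 0.53406978 -0.14382269  0.073     ] 0.0449169043488431 -0.2305616961011009
[[280.34706933 267.56551763]] 5.6417
```

```bash
python3 - <<'E'
from h import *
p=[.518,-.1235]
manip.move_linear(p+[.082],v=.06)
f0=np.array(status.read_state()['ft_force'])
for z in [.07,.058,.048,.042,.038,.036,.035,.034,.033,.032,.031,.030]:
    manip.move_linear(p+[z],v=.03)
    s=status.read_state();fz=s['ft_force'][2]
    print(z,round(s['time'],2),s['ee_pos'].round(4) if hasattr(s['ee_pos'],'round') else s['ee_pos'],round(fz,2))
    if fz>18: break
print(f0)
for c in ['side','top']:
    f=grab_frame(c); f['img']=cv2.resize(f['img'][100:300,180:420],None,fx=3,fy=3); save(f,c+'2')
print(status.read_state()['time'])
E
```

```text
0.07 6.65 [ 0.5179 -0.1235  0.07  ] 5.47
0.058 7.2 [ 0.5178 -0.1235  0.0581] 5.14
0.048 7.68 [ 0.5179 -0.1235  0.0482] 7.78
0.042 8.03 [ 0.5183 -0.1235  0.0423] 6.6
0.038 8.32 [ 0.5186 -0.1235  0.0384] 7.88
0.036 8.57 [ 0.5187 -0.1234  0.0365] 7.57
0.035 8.82 [ 0.5188 -0.1234  0.0356] 7.7
0.034 9.07 [ 0.519  -0.1234  0.0347] 8.85
0.033 9.32 [ 0.5191 -0.1234  0.0341] 15.62
0.032 9.57 [ 0.5192 -0.1234  0.0337] 23.04
[ 1.25592751  0.25093452 -0.21250476]
9.6667
```

View pics/side2.png

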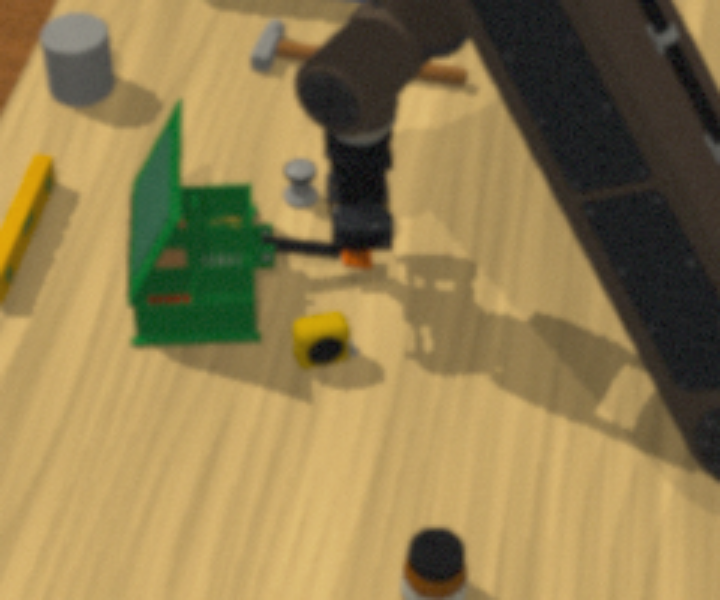

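The force jump to 23 N shows the lever is on its hard stop. The picture shows the lid wide open, its free edge at about (110, 180) in the crop. I'll hold for two seconds, then ease it up slowly.

```bash
python3 - <<'E'
from h import *
p=[.518,-.1235]
manip.pause(2.3)
t0=status.read_state()['time']
for z,v in [(.088,.012)]:
    manip.move_linear(p+[z],v=v)
    s=status.read_state();print(z,round(s['time']-t0,2),s['ft_force'][2])
manip.move_linear(p+[.22],v=.1)
manip.pause(.3)
for c in ['side','top','wrist']:
    f=grab_frame(c); 
    if c=='top':
        for k,z in dict(hammer=.015,awl=.015,doorstop=.027,tape=.03,jar=.04).items(): print(k,[(np.round(d['at']),round(d['conf'],2)) for d in nets.recognise(f,k)[:1]])
    if c!='wrist': f['img']=cv2.resize(f['img'][100:300,180:420],None,fx=3,fy=3)
    save(f,c+'3')
s=status.read_state();print(s['time'],s['ft_force'])
E
```

```text
0.088 4.82 0.26252047286721414
hammer [(array([217., 455.]), 0.71)]
awl [(array([248.,  89.]), 0.55)]
doorstop []
tape [(array([241., 266.]), 0.67)]
jar [(array([296., 152.]), 0.62)]
18.95 [-0.2305093  -0.14635079  0.05071998]
```

View pics/side3.png

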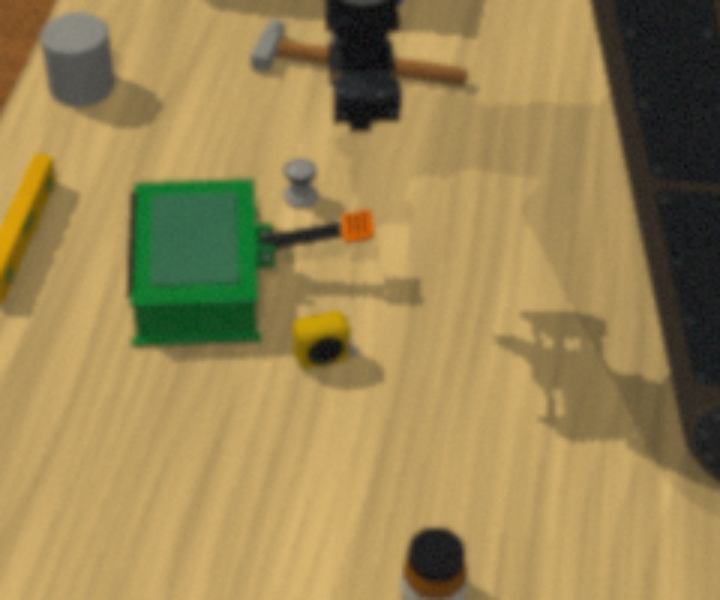

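View pics/wrist3.png

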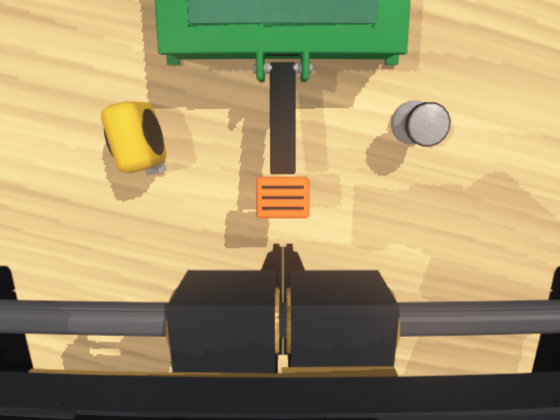

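The lid is shut and the paddle is back at its original spot, (226, 358) in the side crop. The gripper is clear of everything, and the doorstop, tape and jar sit where they did before. I'm handing in.

```bash
python3 -c "
from h import *
manip.hand_in()"
```

```text
the job is handed in; nothing more can be done
```

I pressed the paddle down to its hard stop and held the lid fully open for over two seconds. I then eased the lever up over 4.8 s until the lid was shut, let go, lifted clear and handed in at about 19 s of the 43 s allowed. The contact force rose from 8 N to 23 N at the stop.

**Lid and lever:** In the last pictures the lid is shut, the paddle is back at its starting spot and the gripper is touching nothing (wrist force about 0.2 N). I had no direct reading of the lid or lever angles, so open and shut are judged from the pictures and the force.

**Bystanders:**
- **Doorstop:** the network missed it in the last top view, but the side and wrist pictures show it standing in place.
- **Jar:** its top-view detection shifted by about 6–8 pixels. The arm never went near the jar, and it looks unmoved in the side view, so I put this down to detection scatter.
- **Hammer, awl and tape:** their detections agree with the start to within about 3 pixels.

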